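# Jack up the test rig and hold it

### The arm

A 7-joint arm with a two-finger parallel gripper is mounted at the origin on a cart in front of the work surface, level with it; the furniture and walls round the work are solid. World frame = base frame: x ahead of the robot, y to its left, z up, the work surface at z = 0. Lengths are in m, angles in rad, forces in N, time in s.
With the tool pointing down it reaches from about 0.425 to 0.925 m from the base axis. Payload 6.8 kg.
Tool frame: the origin (TCP) lies on the centre line of the jaws, within the pads' length; the fingertips stand 11 mm ahead of it and the grasp point (between the pads) lies 8 mm behind it; z points along the fingers, y is the direction in which the jaws open and shut (so a half turn about z gives the same grasp; the last joint's range is limited). The gripper opens to 85 mm and grips with 20 to 120 N. Pads are 22 mm wide; open, the fingers measure 114 mm over their backs; the gripper's body (76 mm by 85 mm) begins 54 mm behind the grasp point. The pads swing forward as they close: fully open they stand 13 mm farther back than shut.
Start: joints at [-1.258, 0.477, 0.022, 1.555, -0.011, 1.109, -0.083], TCP at [0.276, 0.616, 0.242] pointing down, gripper open.
Joint ranges: [-2.96, 2.96], [-0.34, 2.1], [-1.41, 1.46], [0.24, 2.44], [-1.37, 4.51], [0.17, 1.92], [-2.96, 2.96]. Speed limits (rad/s): [2.39, 2.39, 3.14, 3.14, 3.14, 3.14, 3.14].

### API

Orientations are given as a rotation vector (axis times angle).
In Python, from bench import r gives the robot as it stands.
- The arm moves only by the tool send_rows, never from a script. Its argument "deltas" is a list of rows, each a list of 7 numbers: the opening, from 0 (shut) to 1 (fully open), then the shift along the tool's x, y, z as a fraction of full scale, then the turn, a rotation vector about the tool's x, y, z as a fraction of full scale. In form: [[hand, x, y, z, ax, ay, az], ...]. A call has 1 to 20 rows; each row is the pose to reach, as a shift and turn from the pose commanded when the call began, along the tool's axes at that moment, turning the shorter way round; what a row does not reach only later rows make up. Full scale, the value 1, is 150 mm for a shift and 180 degrees for a turn. A row lasts 1/12 s, in which the tool goes at most 41.7 mm and 7.16 degrees, less where a joint would pass 70% of its speed; a pose out of reach is approached as far as the arm can. A call with a number of a shift or a turn outside -1 to 1 is refused whole. A call with a gripper value outside its range is refused whole. The fingers move at their own pace and stop on an object; "squeeze" is the grip in N (left out, the last holds). Time passes only in rows, so rows that repeat a pose let the fingers close. It gives the time, the measured TCP pose, the force and the opening at its end, in the units of the state.
- r.get_obs(): the state, without advancing time (a new reading comes with each control period).
- r.grab_frame(name): name is "scene" or "side" or "wrist"; returns a dict with "pixels" (420x560x3 uint8, red, green, blue), "camera_matrix" (3x3 intrinsics, pixels), "rvec" (rotation vector, rad) and "tvec" (3), from world to camera coordinates, as OpenCV has them. Camera axes: x right, y down, z forward; pixel columns grow to the right and rows downward; lengths in m; the calibration is good to about 2 mm. The wrist camera is an equidistant fisheye: a pixel r from the principal point sees the ray r / f radians off the axis. A picture is of the moment at which its call begins. There is no depth.
- r.hand_in(): hands the job in, once; it reports no verdict.
The state is a dict: "clock": time; "joints": joint angles; "qvel": joint speeds; "tau": joint torques, N m; "tcp_pos": TCP position; "orientation": TCP orientation; "contact_force": force on the tool from outside, world axes, zero at the start; "moment": the same for the moment, N m; "grip_width": finger opening in m.
Only numpy, scipy, OpenCV 4.12 (cv2) and the standard library are available. Lean on these libraries where they do the work, as an engineer would, in place of code of your own. Each camera call takes 0.05 s, during which the arm holds its last target. There are 200 camera calls.

### The job

The hinged plate of the cylinder test rig must be raised so that someone can shim its front stops. Set the little red bench jack on the bench so that its saddle stands centred under the yellow lift pad, give the handle one full pump (all the way down, then let it come right back up) to seat the saddle, then push the handle all the way down again and finish holding it down, with the plate resting on the jack. Never touch the rig with the gripper or arm, and leave the other things on the bench where they are.

Things in the scene. Friction and masses are not known exactly. Their poses are not given: they have to be found in the camera images.
- jack: Loose bench jack, about 0.86 kg: red base plate 240 x 64 x 10 mm, red ram housing 40 mm across and 46 mm high at its front, dark steel pump block near its middle. Origin: on the underside, right under the saddle's axis; +x to the front, +z up. The base reaches from x = -205 to +35 mm. To move it, grip the pump block and slide it, or carry it a few mm up.
- pump_block (a point): Centre of the jack's dark steel pump block, at x = -85, y = 0, z = 36 mm in the jack's frame. It is 36 mm along x, 36 mm wide along y and reaches from 10 to 62 mm above the bench; its side faces (+y and -y) are gripped from above. The handle rises from a slot in it towards the jack's -x.
- saddle (a point): Centre of the top face of the jack's saddle, a dark steel disc 36 mm across on the ram. 58 mm above the bench with the handle up, 81 mm with the handle fully down (the ram rises 52 mm per rad of handle).
- jack_handle (a joint): Jack handle: 0 = up (spring return), 0.45 rad = fully down on its stop. Turns about a level pin along the jack's y at x = -85, z = 52 mm in the jack's frame. It points to the jack's -x, sloping up by 0.45 rad at 0, level at 0.45. Nothing locks: the ram sinks as the handle comes up. Fully down takes about 3 N at the paddle, 5 N with the plate on the saddle.
- paddle (a point): Centre of the top face of the black rubber paddle at the handle's end, 44 mm along the handle and 36 mm wide, 10 mm thick; 120 mm along the handle from the pin and 6 mm above the handle's centre line. About 110 mm above the bench with the handle up, 58 mm with it down.
- rig: Fixed frame of the rig. Origin: on the bench under the lift pad; +x from the pad (front) to the hinge (back): a jack whose +x matches goes in straight. Front stop posts at x = 35 to 55 mm, y = -75 and +75 mm, 130 mm free between them; hinge posts 210 mm overall; cross bar behind x = 165 mm. Plate 72 to 84 mm above the bench, with a 60 mm cylinder block on it, top at 142 mm.
- lift_pad (a point): Centre of the underside of the yellow lift pad, a disc 32 mm across under a 50 mm wide tongue on the plate's front edge; 68 mm above the bench with the plate down. The tongue's top, 84 mm up, bears a yellow disc with a dark dot right over the pad. The tongue ends 28 mm in front of the pad (rig -x); the plate's edge is 20 mm behind it.
- air_gun: Bystander, fixed: blue air gun hanging on a red coiled hose between the robot's start and the work. Origin at the bottom of its grip. It is solid from x = 0.285 to 0.465, y = -0.10 to -0.05, z = 0.17 to 0.335 m; pass in front of it or over it (fingertips above 0.36 m).
- cylinder_a: Bystander: silver pneumatic cylinder standing upright, 67 x 67 x 169 mm; origin under its centre.
- oil_bottle: Bystander: white oiler bottle with yellow spout, 51 mm across, 152 mm high; origin under its centre.
- tape_roll: Bystander: roll of black tape lying flat, 58 mm across, 19 mm high; origin under its centre.
- end_cap: Bystander: light metal end cap, 56 x 56 x 18 mm; origin under its centre.
- spanner: Bystander: open-end spanner lying along its y, 191 x 36 x 6 mm; origin under its centre.
- grease_pot: Bystander: white pot with red lid, 69 mm across, 54 mm high; origin under its centre.

How it is judged:
By the outcome, as a careful person would: the job done as asked, in the order asked, and still so for the second after the job is handed in, while the arm keeps its last pose, push and grip.
It also fails if it takes over 69 s, if anything falls off the work surface, if the arm or the gripper's body presses on something with over 40 N, if the wrist force passes 120 N, or if a joint passes its speed limit or range.

## Working session

There is one attempt and no reset: what is moved stays moved. The work goes in short steps, Python scripts to look and compute and a tool call to move; the robot and the scene stay as the last step left them, time stands still between calls to the robot, and variables do not carry over. Pictures are saved under pics/ and viewed, about 8 in all and at most 12, crops included, and the job is handed in when it is done.

Besides the shell and the picture viewer there is one more tool, called after "Call:" by a JSON object that holds its "api" and its "payload". send_rows: Moves the arm, as the interface text tells. Shift numbers are shares of 150 mm and turn numbers shares of 180 degrees, none past 1 either way. Its arguments: {"type":"object","properties":{"deltas":{"type":"array","items":{"type":"array","items":{"type":"number"}}},"squeeze":{"type":"number"}},"required":["deltas"]}

```bash
ls; mkdir -p pics; python3 - <<'E'
from bench import r
import cv2,numpy as np
print(r.get_obs())
a=[]
for n in("scene","side"):
    f=r.grab_frame(n);cv2.imwrite(f"pics/{n}0.png",f["pixels"][:,:,::-1]);print(n,f["camera_matrix"],f["rvec"],f["tvec"])
    R=cv2.Rodrigues(f["rvec"])[0];print(-R.T@f["tvec"])
E
```

```text
pics
{'clock': 0.0, 'joints': array([-1.25809994,  0.47781617,  0.02232751,  1.55643178, -0.01150189,
        1.10928475, -0.08306775]), 'qvel': array([ 4.89516031e-04, -3.17997659e-03, -2.53031477e-03,  1.02574965e-03,
        1.24347240e-04, -9.04499729e-05,  8.19293602e-04]), 'tau': array([ 6.77499957e-04, -5.96455514e+01,  1.60904914e+00, -2.81187683e+01,
        1.26286913e-02,  9.34277923e-03,  7.63106016e-06]), 'tcp_pos': array([0.27550453, 0.61560384, 0.24132298]), 'orientation': array([-6.55968095e-01, -3.07208642e+00,  2.81839206e-03]), 'contact_force': array([ 0.1246817 ,  0.59038234, -0.48438193]), 'moment': array([-0.06656562, -0.06279369,  0.02440455]), 'grip_width': 0.08548909967964712}
scene [[419.52914594   0.         274.42145655]
 [  0.         419.52914594 217.21491421]
 [  0.           0.           1.        ]] [ 0.77357869 -2.44332346  1.22945361] [0.4905566  0.12629892 1.47178395]
[-0.2721546   1.17719724  0.98126639]
side [[465.54618583   0.         277.6668745 ]
 [  0.         465.54618583 206.67831599]
 [  0.           0.           1.        ]] [ 1.91632262 -0.44882127  0.3008645 ] [-0.30829835  0.2519967   0.98664876]
[-0.08655622 -0.87160292  0.60402181]
```

View pics/scene0.png

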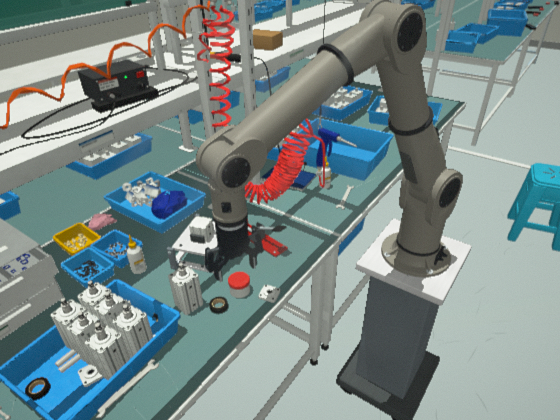

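View pics/side0.png

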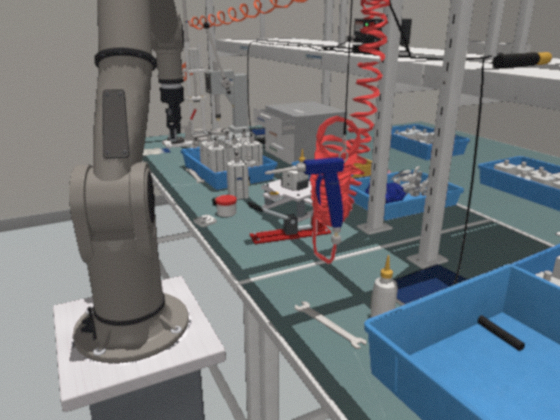

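The scene view shows the rig at about (200,235) and the red jack at (270,240), partly hidden by the gripper. The side view shows the jack at (290,235) and the rig at (290,190) behind the air gun. I'll enlarge both.

```bash
python3 - <<'E'
import cv2,numpy as np
a=cv2.imread("pics/scene0.png")[195:305,150:300];b=cv2.imread("pics/side0.png")[140:255,200:350]
f=lambda i:cv2.resize(i,(800,300*2 if 0 else int(800*i.shape[0]/i.shape[1])),interpolation=cv2.INTER_CUBIC)
cv2.imwrite("pics/c1.png",f(a));cv2.imwrite("pics/c2.png",f(b)[:600])
E
```

```text
(no output)
```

View pics/c2.png

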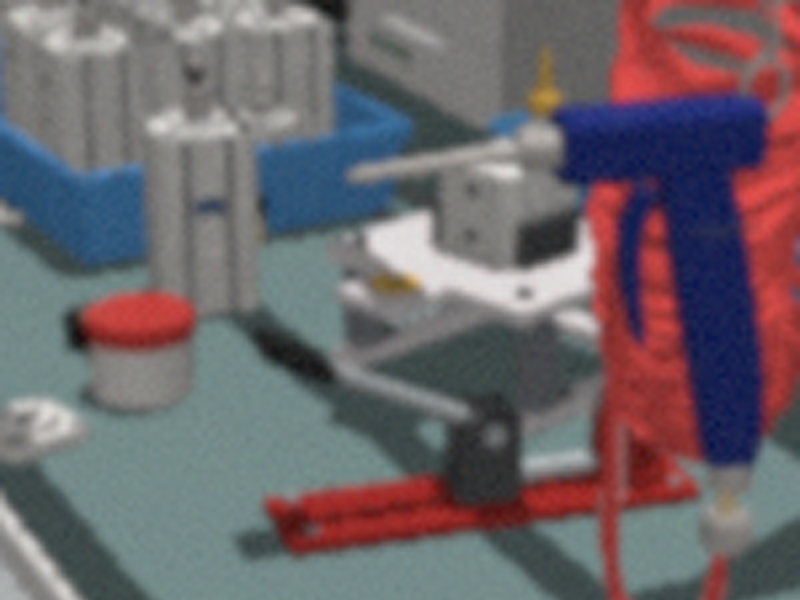

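The jack's rear corners are at crop (268,500) and (290,553), and its front-right corner at (697,492). The pump block top is at about (485,405) and the yellow disc at (397,283). I'll triangulate by plane intersection.

```bash
cat > h.py <<'E'
import cv2,numpy as np
from bench import r
def plane(f,uv,z):
    R=cv2.Rodrigues(f["rvec"])[0];K=f["camera_matrix"]
    c=-R.T@f["tvec"];d=R.T@np.linalg.inv(K)@np.array([uv[0],uv[1],1.]);return c+d*(z-c[2])/d[2]
def proj(f,P):
    return cv2.projectPoints(np.array(P,float).reshape(-1,3),f["rvec"],f["tvec"],f["camera_matrix"],None)[0].reshape(-1,2)
E
python3 - <<'E'
from h import *
f=r.grab_frame("side");s=800/150
for n,u,v,z in [("rear near bot",292,553,0),("rear left top",266,500,.01),("front near",697,492,.005),("paddle",295,350,.105),("disc",397,283,.084),("post?",375,345,0)]:
    print(n,plane(f,(200+u/s,140+v/s),z).round(4))
E
```

```text
rear near bot [0.388  0.2383 0.    ]
rear left top [0.3936 0.2865 0.01  ]
front near [0.62   0.1974 0.005 ]
paddle [0.4048 0.2672 0.105 ]
disc [0.5237 0.3865 0.084 ]
post? [0.5585 0.4916 0.    ]
```

View pics/c1.png

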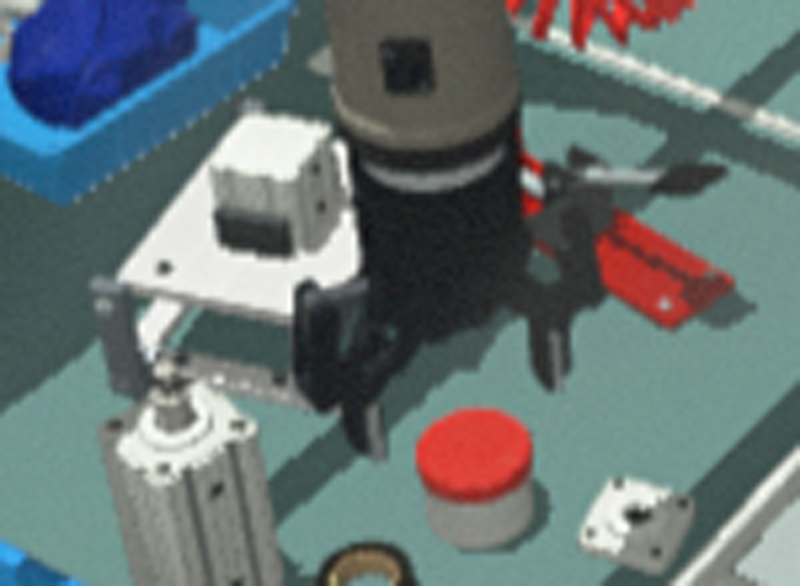

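```bash
cat >> h.py <<'E'
from scipy.spatial.transform import Rotation as Ro
def rel(p,yaw=None):
    """target world pos; yaw = direction (deg) of tool x, tool down -> tool-frame fractions"""
    o=r.get_obs();R=Ro.from_rotvec(o["orientation"]);d=R.inv().apply(np.array(p)-o["tcp_pos"])/.15
    t=np.zeros(3)
    if yaw is not None:
        c,s=np.cos(np.radians(yaw)),np.sin(np.radians(yaw))
        G=Ro.from_matrix(np.array([[c,s,0],[s,-c,0],[0,0,-1]]))
        t=(R.inv()*G).as_rotvec()/np.pi
    print("shift",d.round(3),"turn",t.round(4), "tcp",o["tcp_pos"].round(4),"clk",round(o["clock"],2))
E
python3 - <<'E'
from h import *
o=r.get_obs();R=Ro.from_rotvec(o["orientation"]).as_matrix();print(R.round(3))
rel((.42,.34,.34))
f=r.grab_frame("wrist");RR=cv2.Rodrigues(f["rvec"])[0];print(-RR.T@f["tvec"],RR.round(2),f["camera_matrix"])
E
```

```text
[[-0.913  0.408 -0.   ]
 [ 0.408  0.913 -0.001]
 [-0.    -0.001 -1.   ]]
shift [-1.63  -1.285 -0.654] turn [0. 0. 0.] tcp [0.2756 0.6157 0.2415] clk 0.15
[0.20029372 0.64958278 0.37317337] [[ 0.41  0.91 -0.  ]
 [ 0.86 -0.39  0.32]
 [ 0.29 -0.13 -0.95]] [[325.1922621    0.         276.13770419]
 [  0.         325.1922621  206.23311474]
 [  0.           0.           1.        ]]
```

Call:
{"api": "send_rows", "payload": {"deltas": [[1, -0.2, -0.16, -0.2, 0, 0, 0], [1, -0.4, -0.32, -0.4, 0, 0, 0], [1, -0.6, -0.5, -0.65, 0, 0, 0], [1, -0.8, -0.64, -0.65, 0, 0, 0], [1, -1, -0.8, -0.65, 0, 0, 0]]}}

```text
clock: 0.62
tcp_pos: [0.3577, 0.4581, 0.3414]
orientation: [0.653, 3.071, 0.008]
contact_force: [1.5, -0.2, 0.1]
grip_width: 0.0855
```

Call:
{"api": "send_rows", "payload": {"deltas": [[1, -0.2, -0.16, 0, 0, 0, 0.02], [1, -0.4, -0.32, 0, 0, 0, 0.04], [1, -0.6, -0.45, 0, 0, 0, 0.06], [1, -0.6, -0.45, 0, 0, 0, 0.077], [1, -0.6, -0.45, 0, 0, 0, 0.077], [1, -0.6, -0.45, 0, 0, 0, 0.077]]}}

```text
clock: 1.12
tcp_pos: [0.4112, 0.3599, 0.3384]
orientation: [-1.019, -2.971, -0.001]
contact_force: [0.5, 0.8, -0.3]
grip_width: 0.0854
```

```bash
python3 - <<'E'
from h import *
import pickle
F={n:r.grab_frame(n) for n in("wrist","scene","side")};pickle.dump(F,open("F1.pkl","wb"))
rel((0.42,.34,.34),170)
w=cv2.resize(F["wrist"]["pixels"][:,:,::-1],(800,600),interpolation=cv2.INTER_CUBIC);cv2.imwrite("pics/w1.png",w)
s=cv2.resize(F["scene"]["pixels"][195:305,150:300,::-1],(800,587),interpolation=cv2.INTER_CUBIC);cv2.imwrite("pics/s1.png",s)
E
```

```text
shift [-0.135 -0.072 -0.012] turn [-0.     -0.0002 -0.1542] tcp [0.4106 0.361  0.3382] clk 1.27
```

View pics/w1.png

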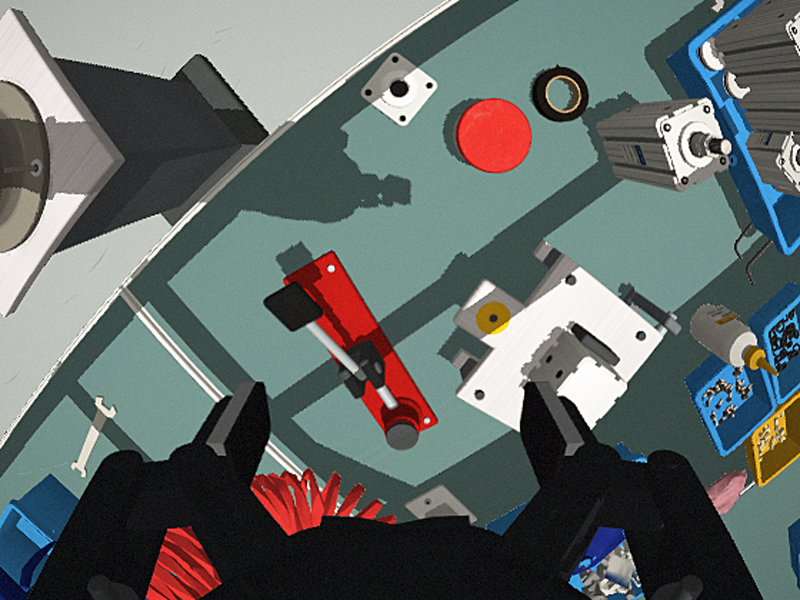

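The wrist view shows everything clearly. The saddle is at (402,432), the paddle at (293,307), the disc dot at (493,318), the plate holes at (480,395), (571,280) and (640,336), and the jack's base corners at (333,250) and (440,425).

```bash
cat >> h.py <<'E'
def wplane(f,uv,z):
    K=f["camera_matrix"];m=(np.array(uv,float)-K[:2,2])/K[0,0];t=np.hypot(*m)
    d=np.r_[m/t*np.sin(t),np.cos(t)];R=cv2.Rodrigues(f["rvec"])[0];c=-R.T@f["tvec"];d=R.T@d
    return c+d*(z-c[2])/d[2]
def wproj(f,P):
    R=cv2.Rodrigues(f["rvec"])[0];q=np.atleast_2d(P)@R.T+f["tvec"];n=np.hypot(q[:,0],q[:,1]);t=np.arctan2(n,q[:,2])
    return q[:,:2]/n[:,None]*(t*f["camera_matrix"][0,0])[:,None]+f["camera_matrix"][:2,2]
E
python3 - <<'E'
from h import *
import pickle
f=pickle.load(open("F1.pkl","rb"))["wrist"]
P={}
for n,u,v,z in [("saddle",402,432,.058),("paddle",293,307,.11),("rear far",333,250,.01),("front far",440,425,.01),("dot",493,318,.085),("A",480,395,.084),("B",571,280,.084),("C",640,336,.084),("corner",663,328,.084),("tongueL",487,278,.084),("tongueR",456,322,.084),("cyl",678,150,.14),("pot",494,135,.054),("tape",560,95,.019),("oil",723,335,.1)]:
    P[n]=wplane(f,np.array((u+.0,v))/800*560,z)[:2];print(n,P[n].round(4))
a=lambda p,q:np.degrees(np.arctan2(*(P[q]-P[p])[::-1]))
print(a("paddle","saddle"),a("rear far","front far"),np.linalg.norm(P["saddle"]-P["paddle"]),np.linalg.norm(P["rear far"]-P["front far"]))
print("rig",a("A","B")-90,a("B","C"),a("tongueR","tongueL")-90,np.linalg.norm(P["A"]-P["B"]),np.linalg.norm(P["tongueR"]-P["tongueL"]))
E
```

```text
saddle [0.5839 0.2351]
paddle [0.3983 0.2616]
rear far [0.3922 0.2948]
front far [0.6317 0.2565]
dot [0.5211 0.3868]
A [0.5817 0.3323]
B [0.5369 0.4657]
C [0.6354 0.4977]
corner [0.6457 0.5239]
tongueL [0.4868 0.4037]
tongueR [0.5036 0.3578]
cyl [0.477 0.594]
pot [0.3931 0.4861]
tape [0.4028 0.5731]
oil [0.6938 0.5795]
-8.122716381944915 -9.08507142751354 0.18742567361535908 0.2426007011019557
rig 18.56006865496687 18.01251458938022 20.13097898684603 0.14072247427609189 0.04885657572306923
```

```bash
python3 - <<'E'
from h import *
import pickle
f=pickle.load(open("F1.pkl","rb"))["wrist"]
for n,u,v,z in [("cap",398,88,.018),("edge1",125,290,0),("edge2",300,123,0),("spanner",95,430,0)]: print(n,wplane(f,np.array((u,v))*.7,z).round(3))
rel((.47,.29,.22),171)
E
```

```text
cap [0.306 0.446 0.018]
edge1 [0.267 0.061 0.   ]
edge2 [0.27 0.35 0.  ]
spanner [ 0.367 -0.163  0.   ]
shift [-0.603 -0.131  0.787] turn [-0.     -0.0002 -0.1597] tcp [0.4106 0.361  0.3382] clk 1.27
```

Call:
{"api": "send_rows", "payload": {"deltas": [[1, -0.15, -0.03, 0.2, 0, 0, -0.039], [1, -0.3, -0.06, 0.4, 0, 0, -0.078], [1, -0.45, -0.1, 0.6, 0, 0, -0.117], [1, -0.6, -0.13, 0.75, 0, 0, -0.15], [1, -0.6, -0.13, 0.78, 0, 0, -0.16], [1, -0.6, -0.13, 0.78, 0, 0, -0.16], [1, -0.6, -0.13, 0.78, 0, 0, -0.16], [1, -0.6, -0.13, 0.78, 0, 0, -0.16]]}}

```text
clock: 1.93
tcp_pos: [0.4702, 0.2908, 0.2222]
orientation: [0.249, 3.131, 0.002]
contact_force: [0.1, 0.2, -0.3]
grip_width: 0.0855
```

```bash
python3 - <<'E'
from h import *
import pickle
F={n:r.grab_frame(n) for n in("wrist","scene","side")};pickle.dump(F,open("F2.pkl","wb"))
rel((0.502,.247,.15),171)
w=cv2.resize(F["wrist"]["pixels"][:,:,::-1],(800,600),interpolation=cv2.INTER_CUBIC);cv2.imwrite("pics/w2.png",w)
E
```

```text
shift [-0.253 -0.252  0.482] turn [ 0.0005  0.0003 -0.0005] tcp [0.4704 0.2903 0.2224] clk 2.08
```

View pics/w2.png

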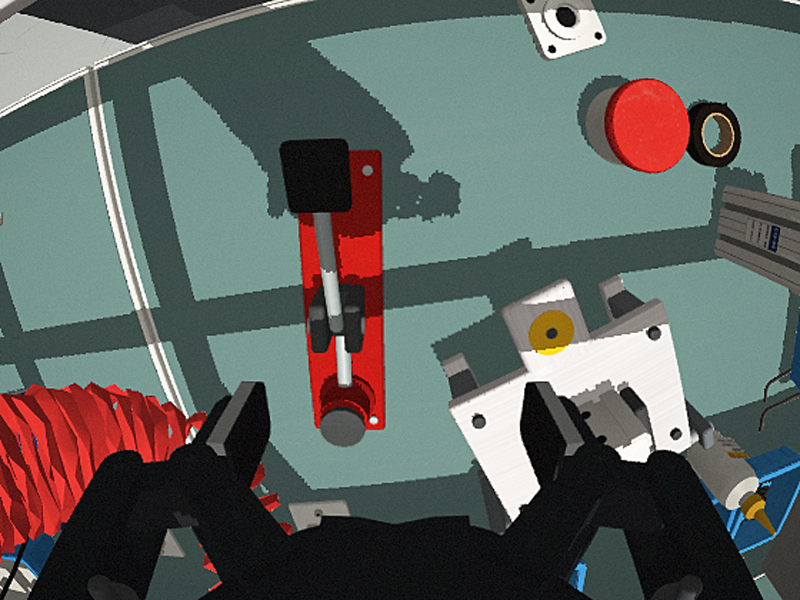

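The saddle is at (342,424), the base corners at (381,151), (385,429) and (316,428), the paddle centre at (317,176), the dot at (551,333), and the holes at (479,421), (655,334) and (677,434).

```bash
python3 - <<'E'
from h import *
import pickle
from scipy.optimize import least_squares
f=pickle.load(open("F2.pkl","rb"))["wrist"]
J=[((0,0,.058),342,424),((.035,-.032,.01),316,428),((.035,.032,.01),385,429),((-.205,.032,.01),381,151),((-.1904,0,.1096),317,176)]
L=np.array([j[0] for j in J]);U=np.array([j[1:] for j in J])*.7
def T(p,L): c,s=np.cos(p[2]),np.sin(p[2]);return np.c_[p[0]+c*L[:,0]-s*L[:,1],p[1]+s*L[:,0]+c*L[:,1],L[:,2]]
q=least_squares(lambda p:(wproj(f,T(p,L))-U).ravel(),[.585,.235,-.15],loss="soft_l1").x
print(q,np.degrees(q[2]));print((wproj(f,T(q,L))-U).round(1).tolist())
print("block",T(q,np.array([[-.085,0,.036]])))
P={n:wplane(f,np.array((u,v))*.7,z) for n,u,v,z in [("dot",551,333,.085),("A",479,421,.084),("B",655,334,.084),("C",677,434,.084),("sad",342,424,.058)]}
for k in P:print(k,P[k].round(4))
print(np.degrees(np.arctan2(*(P["B"]-P["A"])[1::-1]))-90,np.degrees(np.arctan2(*(P["C"]-P["B"])[1::-1])))
# check tongue/plate: line A-B in rig frame, expected symmetric about pad
m=(P["A"]+P["B"])/2-P["dot"];print(m,np.degrees(np.arctan2(m[1],m[0])),np.linalg.norm(m))
E
```

```text
[ 0.58755327  0.23109179 -0.15521526] -8.893179237858154
[[0.3, 2.0], [-1.0, -0.4], [0.3, -0.5], [0.6, -3.2], [-0.3, 0.8]]
block [[0.50357511 0.24423217 0.036     ]]
dot [0.5213 0.3865 0.085 ]
A [0.5812 0.333  0.084 ]
B [0.5379 0.4677 0.084 ]
C [0.6369 0.5011 0.084 ]
sad [0.5849 0.2314 0.058 ]
17.833507579088575 18.649190357525008
[ 0.03821314  0.01390271 -0.001     ] 19.992403147508156 0.040675904693964246
```

```bash
python3 - <<'E'
from h import *
rel((0.502,.2445,.1),171.1)
rel((0.502,.2445,.032),171.1)
E
```

```text
shift [-0.255 -0.269  0.816] turn [ 0.0005  0.0003 -0.001 ] tcp [0.4704 0.2903 0.2224] clk 2.08
shift [-0.255 -0.27   1.269] turn [ 0.0005  0.0003 -0.001 ] tcp [0.4704 0.2903 0.2224] clk 2.08
```

Call:
{"api": "send_rows", "payload": {"deltas": [[1, -0.13, -0.14, 0.1, 0, 0, 0], [1, -0.255, -0.27, 0.2, 0, 0, 0], [1, -0.255, -0.27, 0.4, 0, 0, 0], [1, -0.255, -0.27, 0.6, 0, 0, 0], [1, -0.255, -0.27, 0.8, 0, 0, 0], [1, -0.255, -0.27, 0.8, 0, 0, 0], [1, -0.255, -0.27, 0.8, 0, 0, 0]]}}

```text
clock: 2.67
tcp_pos: [0.501, 0.2429, 0.101]
orientation: [-0.25, -3.13, 0.002]
contact_force: [-0.7, 1.3, 0.9]
grip_width: 0.0852
```

```bash
python3 - <<'E'
from h import *
rel((0.502,.2445,.033),171.1);print(r.get_obs()["contact_force"])
E
```

```text
shift [-0.006  0.012  0.453] turn [-0.0005 -0.0006 -0.0013] tcp [0.501  0.2429 0.101 ] clk 2.67
[-0.68040506  1.31865789  0.88228692]
```

Call:
{"api": "send_rows", "payload": {"deltas": [[1, 0, 0, 0.12, 0, 0, 0], [1, 0, 0, 0.24, 0, 0, 0], [1, 0, 0, 0.36, 0, 0, 0], [1, 0, 0, 0.45, 0, 0, 0], [1, 0, 0, 0.45, 0, 0, 0], [1, 0, 0, 0.45, 0, 0, 0], [0.3, 0, 0, 0.45, 0, 0, 0], [0.3, 0, 0, 0.45, 0, 0, 0], [0.3, 0, 0, 0.45, 0, 0, 0], [0.2, 0, 0, 0.45, 0, 0, 0], [0.2, 0, 0, 0.45, 0, 0, 0], [0.2, 0, 0, 0.45, 0, 0, 0], [0.2, 0, 0, 0.45, 0, 0, 0], [0.2, 0, 0, 0.45, 0, 0, 0], [0.2, 0, 0, 0.45, 0, 0, 0]], "squeeze": 80}}

```text
clock: 3.92
tcp_pos: [0.5024, 0.2436, 0.035]
orientation: [0.25, 3.13, 0.002]
contact_force: [-1.0, 1.4, 7.7]
grip_width: 0.035
```

```bash
python3 - <<'E'
from h import *
o=r.get_obs();print(o["contact_force"],o["moment"])
Y=18.3;c,s=np.cos(np.radians(Y)),np.sin(np.radians(Y));pad=np.array([.521,.3867])
for d in(.145,.085): p=pad-d*np.array([c,s]);print(p);rel((*p,o["tcp_pos"][2]+.004),180+Y)
E
```

```text
[-1.02956746  1.35947458  7.71793884] [-0.1226297   0.26493589  0.13464125]
[0.38333331 0.34117109]
shift [ 0.887  0.517 -0.027] turn [ 0.0003  0.0004 -0.1524] tcp [0.5024 0.2436 0.035 ] clk 3.92
[0.44029883 0.36001064]
shift [ 0.532  0.701 -0.026] turn [ 0.0003  0.0004 -0.1524] tcp [0.5024 0.2436 0.035 ] clk 3.92
```

Call:
{"api": "send_rows", "payload": {"deltas": [[0.2, 0, 0, -0.02, 0, 0, 0], [0.2, 0, 0, -0.04, 0, 0, 0], [0.2, 0, 0, -0.04, 0, 0, 0], [0.2, 0, 0, -0.04, 0, 0, 0]]}}

```text
clock: 4.25
tcp_pos: [0.5011, 0.2424, 0.0394]
orientation: [-0.251, -3.13, 0.001]
contact_force: [0.5, 0.2, -8.1]
grip_width: 0.035
```

Call:
{"api": "send_rows", "payload": {"deltas": [[0.2, 0.07, 0.03, 0, 0, 0, -0.01], [0.2, 0.15, 0.08, 0, 0, 0, -0.025], [0.2, 0.24, 0.14, 0, 0, 0, -0.042], [0.2, 0.34, 0.2, 0, 0, 0, -0.06], [0.2, 0.44, 0.26, 0, 0, 0, -0.077], [0.2, 0.54, 0.315, 0, 0, 0, -0.094], [0.2, 0.64, 0.37, 0, 0, 0, -0.111], [0.2, 0.73, 0.425, 0, 0, 0, -0.128], [0.2, 0.81, 0.47, 0, 0, 0, -0.143], [0.2, 0.86, 0.5, 0, 0, 0, -0.15], [0.2, 0.885, 0.515, 0, 0, 0, -0.152], [0.2, 0.885, 0.515, 0, 0, 0, -0.152], [0.2, 0.885, 0.515, 0, 0, 0, -0.152], [0.2, 0.885, 0.515, 0, 0, 0, -0.152]]}}

```text
clock: 5.42
tcp_pos: [0.384, 0.3394, 0.0399]
orientation: [-0.493, 3.102, -0.001]
contact_force: [-0.7, 0.1, -8.4]
grip_width: 0.0354
```

```bash
python3 - <<'E'
from h import *
import pickle
o=r.get_obs();print(o["contact_force"],o["moment"],o["grip_width"])
Y=18.3;c,s=np.cos(np.radians(Y)),np.sin(np.radians(Y));pad=np.array([.521,.3867])
for d in(.085,): p=pad-d*np.array([c,s]);rel((*p,o["tcp_pos"][2]),180+Y)
F={n:r.grab_frame(n) for n in("wrist","scene","side")};pickle.dump(F,open("F3.pkl","wb"))
R=lambda i:cv2.resize(i[:,:,::-1],(800,600),interpolation=cv2.INTER_CUBIC)
cv2.imwrite("pics/w3.png",R(F["wrist"]["pixels"]))
E
```

```text
[-0.71510142  0.14762459 -8.43850727] [-0.05790638  0.10321252  0.0478166 ] 0.035412790458676555
shift [-0.4    0.014  0.   ] turn [-0.0002  0.0001 -0.0012] tcp [0.384  0.3394 0.0399] clk 5.42
```

View pics/w3.png

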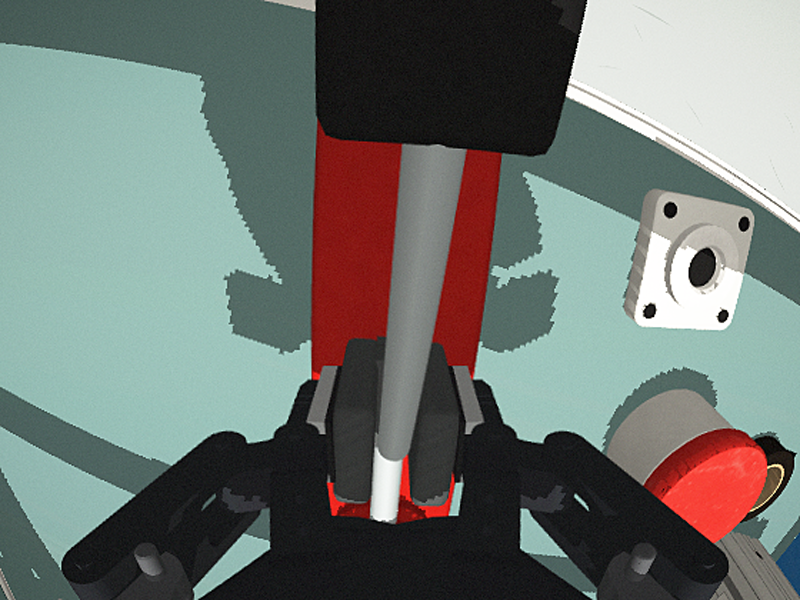

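```bash
python3 - <<'E'
from h import *
import pickle
f=pickle.load(open("F3.pkl","rb"))["wrist"]
t=np.array([.384,.3394]);Y=np.radians(18.3);x=np.array([np.cos(Y),np.sin(Y)]);y=np.array([-x[1],x[0]])
for n,u,v,z in [("bL1",317,150,.015),("bL2",312,340,.015),("bR1",500,160,.015),("bR2",477,340,.015),("blkrearL",345,340,.067),("blkrearR",442,342,.067),("blkfrontL",335,498,.067),("blkfrontR",450,498,.067),("padR rear",470,367,.05),("padL rear",327,367,.05),("padC",395,146,.11)]:
    p=wplane(f,np.array((u,v))*.7,z)[:2]-t;print(n,round(p@x*1e3,1),round(p@y*1e3,1))
E
```

```text
bL1 -80.8 -25.7
bL2 -11.9 -31.0
bR1 -77.4 35.8
bR2 -11.6 30.6
blkrearL -35.4 -12.2
blkrearR -34.8 11.8
blkfrontL 18.0 -18.4
blkfrontR 18.0 16.6
padR rear -18.7 22.3
padL rear -18.9 -20.1
padC -82.2 0.3
```

The jack is lifted clear: the force equals its weight. The base edges run about 4.4° clockwise of the tool's axis, so I'll correct the yaw while sliding in.

Call:
{"api": "send_rows", "payload": {"deltas": [[0.2, 0, 0, 0, 0, 0, -0.012], [0.2, -0.03, 0, 0, 0, 0, -0.024], [0.2, -0.08, 0.005, 0, 0, 0, -0.025], [0.2, -0.13, 0.01, 0, 0, 0, -0.025], [0.2, -0.18, 0.012, 0, 0, 0, -0.025], [0.2, -0.23, 0.014, 0, 0, 0, -0.025], [0.2, -0.28, 0.014, 0, 0, 0, -0.025], [0.2, -0.33, 0.014, 0, 0, 0, -0.025], [0.2, -0.37, 0.014, 0, 0, 0, -0.025], [0.2, -0.4, 0.014, 0, 0, 0, -0.025], [0.2, -0.4, 0.014, 0, 0, 0, -0.025], [0.2, -0.4, 0.014, 0, 0, 0, -0.025], [0.2, -0.4, 0.014, 0, 0, 0, -0.025]]}}

```text
clock: 6.65
tcp_pos: [0.4388, 0.3607, 0.0397]
orientation: [0.618, -3.079, 0.001]
contact_force: [-0.2, 0.9, -7.9]
grip_width: 0.0354
```

```bash
python3 - <<'E'
from h import *
import pickle
o=r.get_obs();print(o["contact_force"],o["tcp_pos"])
F={n:r.grab_frame(n) for n in("wrist","scene","side")};pickle.dump(F,open("F4.pkl","wb"))
R=lambda i:cv2.resize(i[:,:,::-1],(400,300),interpolation=cv2.INTER_CUBIC)
a=cv2.resize(F["scene"]["pixels"][205:280,170:290,::-1],(480,300),interpolation=cv2.INTER_CUBIC)
b=cv2.resize(F["side"]["pixels"][155:230,220:340,::-1],(480,300),interpolation=cv2.INTER_CUBIC)
w=cv2.resize(F["wrist"]["pixels"][0:360,160:400,::-1],(400,600) ,interpolation=cv2.INTER_CUBIC)
cv2.imwrite("pics/m4.png",np.hstack([cv2.resize(w,(320,480)),cv2.resize(np.vstack([a,b]),(480,480)) if 0 else cv2.resize(np.vstack([a,b]),(384,480))]))
E
```

```text
[-0.16485265  0.85505663 -7.86536666] [0.43883141 0.36073427 0.03967189]
```

View pics/m4.png

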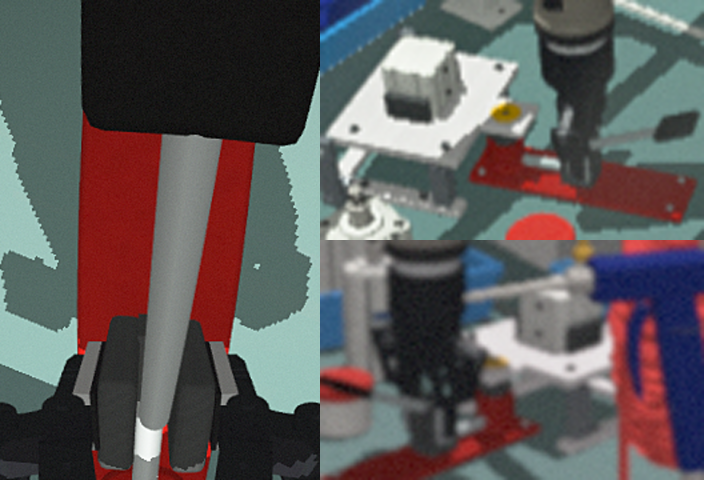

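```bash
python3 - <<'E'
from h import *
import pickle
f=pickle.load(open("F4.pkl","rb"))["scene"]
g=lambda u,v,z:plane(f,(170+(u-320)/3.2,205+v/3.2),z)
for n,a in dict(frontnear=(471,176,.015),rearnear=(682,219,.01),rearfar=(697,181,.015),disc=(506,113,.084)).items():print(n,g(*a).round(4))
def jack(p,L):
    c,s=np.cos(p[2]),np.sin(p[2]);return np.c_[p[0]+c*L[:,0]-s*L[:,1],p[1]+s*L[:,0]+c*L[:,1],L[:,2]]
L=np.array([[.035,.032,.015],[-.205,.032,.01],[-.205,-.032,.015]])
print(jack((.521,.3867,np.radians(18.3)),L).round(4))
E
```

```text
frontnear [0.5374 0.4301 0.015 ]
rearnear [0.3153 0.3519 0.01  ]
rearfar [0.3322 0.2996 0.015 ]
disc [0.5159 0.3883 0.084 ]
[[0.5442 0.4281 0.015 ]
 [0.3163 0.3527 0.01  ]
 [0.3364 0.2919 0.015 ]]
```

Call:
{"api": "send_rows", "payload": {"deltas": [[0.2, -0.008, 0, 0.015, 0, 0, 0], [0.2, -0.008, 0, 0.03, 0, 0, 0], [0.2, -0.008, 0, 0.036, 0, 0, 0], [0.2, -0.008, 0, 0.036, 0, 0, 0], [0.5, -0.008, 0, 0.036, 0, 0, 0], [1, -0.008, 0, 0.036, 0, 0, 0], [1, -0.008, 0, 0.036, 0, 0, 0], [1, -0.008, 0, 0.036, 0, 0, 0], [1, -0.008, 0, 0.036, 0, 0, 0], [1, -0.008, 0, 0.036, 0, 0, 0]]}}

```text
clock: 7.63
tcp_pos: [0.4407, 0.3616, 0.0345]
orientation: [-0.618, 3.08, 0.0]
contact_force: [-0.3, 0.0, -0.3]
grip_width: 0.0853
```

Call:
{"api": "send_rows", "payload": {"deltas": [[1, 0, 0, -0.15, 0, 0, 0], [1, 0, 0, -0.3, 0, 0, 0], [1, 0, 0, -0.5, 0, 0, 0], [1, 0, 0, -0.7, 0, 0, 0], [1, 0, 0, -1, 0, 0, 0], [1, 0.2, 0, -1, 0, 0, 0], [1, 0.2, 0, -1, 0, 0, 0], [1, 0.2, 0, -1, 0, 0, 0]]}}

```text
clock: 8.3
tcp_pos: [0.4123, 0.3499, 0.1854]
orientation: [-0.619, 3.079, 0.001]
contact_force: [0.4, -0.7, -0.6]
grip_width: 0.0853
```

```bash
python3 - <<'E'
from h import *
import pickle
o=r.get_obs();print(o["contact_force"],o["tcp_pos"])
F={n:r.grab_frame(n) for n in("wrist","scene","side")};pickle.dump(F,open("F5.pkl","wb"))
cv2.imwrite("pics/w5.png",cv2.resize(F["wrist"]["pixels"][:,:,::-1],(800,600),interpolation=cv2.INTER_CUBIC))
E
```

```text
[ 0.35148672 -0.66322649 -0.59690507] [0.41229477 0.34988637 0.18537709]
```

View pics/w5.png

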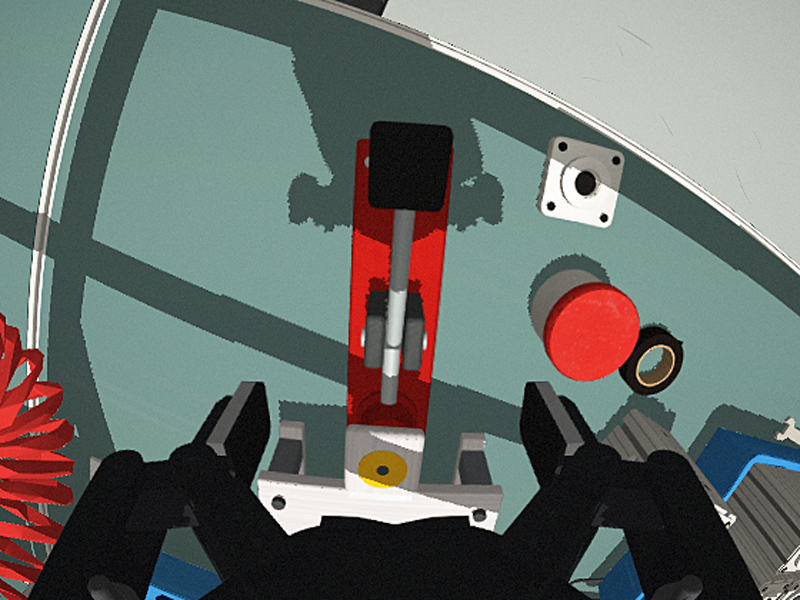

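The dot is at (382,470), the block's pin ends at (365,340) and (424,340), the base rear-left corner at (358,139), the base edges near the tongue at (346,428) and (430,428), and the paddle centre at (411,166).

```bash
python3 - <<'E'
from h import *
import pickle
from scipy.optimize import least_squares
f=pickle.load(open("F5.pkl","rb"))["wrist"]
W=lambda u,v,z:wplane(f,np.array((u,v))*.7,z)[:2]
dot=W(382,470,.085);A=W(278,502,.084);B=W(479,515,.084);d=B-A
print("dot",dot,"rigyaw",np.degrees(np.arctan2(d[1],d[0]))-90,np.linalg.norm(d))
Y=np.radians(18.3);x=np.array([np.cos(Y),np.sin(Y)]);y=np.array([-x[1],x[0]])
for n,a in dict(pin1=(365,340,.052),pin2=(424,340,.052),rearL=(358,139,.01),L1=(354,250,.01),L2=(346,428,.01),R0=(453,150,.01),R1=(444,250,.01),R2=(430,428,.01),pad=(411,166,.11),tongueL=(349,432,.084),tongueR=(424,432,.084),housingfront=(388,384,.046)).items():
    p=W(*a)-dot;print(n,round(p@x*1e3,1),round(p@y*1e3,1))
E
```

```text
dot [0.52124433 0.38646402] rigyaw 18.033041785104587 0.14124847411307198
pin1 -76.4 -16.3
pin2 -79.2 20.5
rearL -198.1 -30.8
L1 -123.3 -28.9
L2 22.0 -29.2
R0 -195.9 31.5
R1 -128.0 32.1
R2 16.7 37.8
pad -187.5 1.0
tongueL -28.0 -22.0
tongueR -31.7 23.6
housingfront -42.4 0.5
```

The jack sits about 5–6 mm too far in and 2–3 mm to the side of the pad, so I'll regrip it and shift it back.

```bash
python3 - <<'E'
from h import *
rel((.4455,.3635,.08),199.2);rel((.4455,.3635,.036),199.2)
E
```

```text
shift [-0.233  0.001  0.693] turn [-0.0001 -0.0001  0.0193] tcp [0.4133 0.3498 0.184 ] clk 8.45
shift [-0.233  0.002  0.987] turn [-0.0001 -0.0001  0.0193] tcp [0.4133 0.3498 0.184 ] clk 8.45
```

Call:
{"api": "send_rows", "payload": {"deltas": [[1, -0.12, 0, 0.1, 0, 0, 0.01], [1, -0.233, 0, 0.25, 0, 0, 0.019], [1, -0.233, 0, 0.4, 0, 0, 0.019], [1, -0.233, 0, 0.55, 0, 0, 0.019], [1, -0.233, 0, 0.7, 0, 0, 0.019], [1, -0.233, 0, 0.85, 0, 0, 0.019], [1, -0.233, 0, 0.95, 0, 0, 0.019], [1, -0.233, 0, 0.985, 0, 0, 0.019], [1, -0.233, 0, 0.985, 0, 0, 0.019], [1, -0.233, 0, 0.985, 0, 0, 0.019], [0.3, -0.233, 0, 0.985, 0, 0, 0.019], [0.3, -0.233, 0, 0.985, 0, 0, 0.019], [0.2, -0.233, 0, 0.985, 0, 0, 0.019], [0.2, -0.233, 0, 0.985, 0, 0, 0.019], [0.2, -0.233, 0, 0.985, 0, 0, 0.019], [0.2, -0.233, 0, 0.985, 0, 0, 0.019], [0.2, -0.233, 0, 0.985, 0, 0, 0.019]]}}

```text
clock: 9.87
tcp_pos: [0.4456, 0.3633, 0.0376]
orientation: [-0.525, 3.096, 0.001]
contact_force: [-0.2, -2.3, 5.6]
grip_width: 0.0349
```

```bash
python3 - <<'E'
from h import *
o=r.get_obs();print(o["contact_force"],o["grip_width"])
Y=np.radians(18.3);x=np.array([np.cos(Y),np.sin(Y)]);y=np.array([-x[1],x[0]])
p=o["tcp_pos"][:2]-np.array([.5212,.3865]);print(p@x,p@y)
q=o["tcp_pos"][:2]-.006*x-(p@y)*y;rel((*q,o["tcp_pos"][2]),198.6)
E
```

```text
[-0.22890182 -2.27144688  5.60735078] 0.03492764344463713
-0.07906393295427562 0.0017471868663924777
shift [ 0.04  -0.011 -0.   ] turn [0.0001 0.0003 0.0036] tcp [0.4456 0.3633 0.0376] clk 9.87
```

Call:
{"api": "send_rows", "payload": {"deltas": [[0.2, 0, 0, -0.02, 0, 0, 0], [0.2, 0, 0, -0.03, 0, 0, 0], [0.2, 0.01, -0.003, -0.03, 0, 0, 0.001], [0.2, 0.02, -0.006, -0.03, 0, 0, 0.002], [0.2, 0.03, -0.009, -0.03, 0, 0, 0.003], [0.2, 0.04, -0.012, -0.03, 0, 0, 0.0036], [0.2, 0.04, -0.012, -0.03, 0, 0, 0.0036], [0.2, 0.04, -0.012, -0.015, 0, 0, 0.0036], [0.2, 0.04, -0.012, -0.003, 0, 0, 0.0036], [0.2, 0.04, -0.012, -0.003, 0, 0, 0.0036], [0.5, 0.04, -0.012, -0.003, 0, 0, 0.0036], [1, 0.04, -0.012, -0.003, 0, 0, 0.0036], [1, 0.04, -0.012, -0.003, 0, 0, 0.0036], [1, 0.04, -0.012, -0.003, 0, 0, 0.0036], [1, 0.04, -0.012, -0.003, 0, 0, 0.0036]]}}

```text
clock: 11.12
tcp_pos: [0.4404, 0.36, 0.0374]
orientation: [-0.508, 3.099, 0.001]
contact_force: [-0.3, -0.3, -0.5]
grip_width: 0.0853
```

Call:
{"api": "send_rows", "payload": {"deltas": [[1, 0, 0, -0.15, 0, 0, 0], [1, 0, 0, -0.3, 0, 0, 0], [1, 0, 0, -0.5, 0, 0, 0], [1, 0, 0, -0.7, 0, 0, 0], [1, 0.1, 0, -1, 0, 0, 0], [1, 0.3, 0, -1, 0, 0, 0], [1, 0.3, 0, -1, 0, 0, 0], [1, 0.3, 0, -1, 0, 0, 0]]}}

```text
clock: 11.78
tcp_pos: [0.3965, 0.3454, 0.1882]
orientation: [-0.51, 3.099, 0.002]
contact_force: [0.1, -0.2, -0.0]
grip_width: 0.0854
```

```bash
python3 - <<'E'
from h import *
import pickle
o=r.get_obs();print(o["contact_force"],o["tcp_pos"])
F={n:r.grab_frame(n) for n in("wrist","scene","side")};pickle.dump(F,open("F6.pkl","wb"))
cv2.imwrite("pics/w6.png",cv2.resize(F["wrist"]["pixels"][60:375,180:480,::-1],None,fx=1.9,fy=1.9,interpolation=cv2.INTER_CUBIC))
E
```

```text
[ 0.12633338 -0.18994641 -0.02628154] [0.39653484 0.34537648 0.18818056]
```

View pics/w6.png

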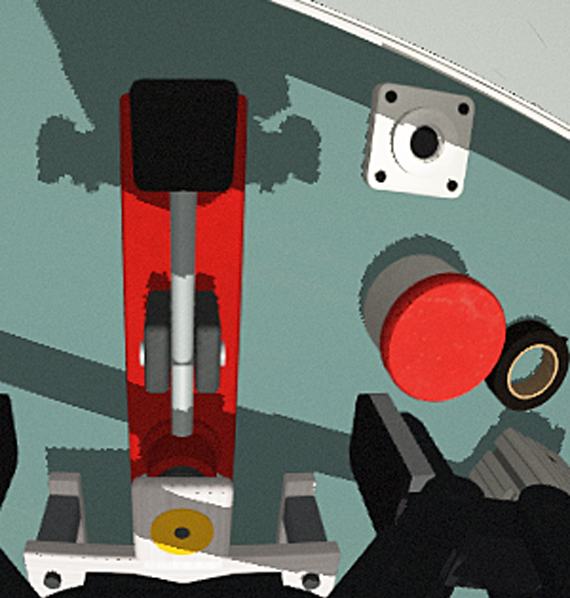

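```bash
python3 - <<'E'
from h import *
import pickle
f=pickle.load(open("F6.pkl","rb"))["wrist"]
W=lambda u,v,z:wplane(f,np.array((180+u/1.9,60+v/1.9)),z)[:2]
dot=W(182,533,.085);A=W(53,580,.084);B=W(311,580,.084);d=B-A
print("dot",dot,"rigyaw",np.degrees(np.arctan2(d[1],d[0]))-90,np.linalg.norm(d))
Y=np.radians(18.3);x=np.array([np.cos(Y),np.sin(Y)]);y=np.array([-x[1],x[0]])
for n,a in dict(pin1=(141,354,.052),pin2=(223,354,.052),rearL=(121,97,.01),rearR=(246,97,.01),L2=(130,440,.01),R2=(238,440,.01),pad=(185,135,.11),housingtoprear=(182,432,.046),saddlerear=(182,468,.058),tongue=(182,480,.084)).items():
    p=W(*a)-dot;print(n,round(p@x*1e3,1),round(p@y*1e3,1))
E
```

```text
dot [0.52160569 0.38696132] rigyaw 18.604246751139627 0.1408989346123105
pin1 -84.8 -20.1
pin2 -85.0 19.3
rearL -203.8 -31.3
rearR -204.2 30.7
L2 -6.7 -31.1
R2 -7.0 33.4
pad -194.3 0.0
housingtoprear -36.4 -0.2
saddlerear -21.6 -0.1
tongue -33.6 -0.2
```

```bash
python3 - <<'E'
from h import *
rel((.3365,.3255,.15),198.3)
rel((.3365,.3255,.125),198.3);print(r.get_obs()["joints"].round(2))
E
```

```text
shift [0.43  0.006 0.245] turn [-0.0001 -0.      0.0017] tcp [0.3979 0.3452 0.1868] clk 11.93
shift [0.43  0.006 0.412] turn [-0.0001 -0.      0.0017] tcp [0.3979 0.3452 0.1868] clk 11.93
[-0.82  0.3  -0.01  1.96  0.    0.88  1.06]
```

Call:
{"api": "send_rows", "payload": {"deltas": [[0, 0.1, 0, 0, 0, 0, 0], [0, 0.25, 0, 0, 0, 0, 0], [0, 0.4, 0.006, 0, 0, 0, 0], [0, 0.43, 0.006, 0.1, 0, 0, 0], [0, 0.43, 0.006, 0.2, 0, 0, 0], [0, 0.43, 0.006, 0.24, 0, 0, 0], [0, 0.43, 0.006, 0.24, 0, 0, 0], [0, 0.43, 0.006, 0.24, 0, 0, 0], [0, 0.43, 0.006, 0.24, 0, 0, 0]]}}

```text
clock: 12.68
tcp_pos: [0.3367, 0.3259, 0.1515]
orientation: [-0.507, 3.1, 0.0]
contact_force: [-0.2, 0.2, 0.7]
grip_width: -0.0002
```

```bash
python3 - <<'E'
from h import *
o=r.get_obs();print(o["contact_force"],o["grip_width"],o["joints"].round(2))
rel((.3365,.3255,.121),198.3);rel((.328,.3228,.069),198.3)
E
```

```text
[-0.18758512  0.18897391  0.69210392] -0.00017776601778197277 [-0.87  0.26 -0.04  2.12  0.01  0.76  0.98]
shift [ 0.002 -0.002  0.203] turn [0.0001 0.0001 0.0016] tcp [0.3367 0.3259 0.1515] clk 12.68
shift [ 0.062 -0.001  0.55 ] turn [0.0001 0.0001 0.0016] tcp [0.3367 0.3259 0.1515] clk 12.68
```

Call:
{"api": "send_rows", "payload": {"deltas": [[0, 0, 0, 0.1, 0, 0, 0], [0, 0, 0, 0.16, 0, 0, 0], [0, 0, 0, 0.2, 0, 0, 0], [0, 0.01, 0, 0.24, 0, 0, 0], [0, 0.025, 0, 0.28, 0, 0, 0], [0, 0.035, 0, 0.32, 0, 0, 0], [0, 0.045, 0, 0.36, 0, 0, 0], [0, 0.05, 0, 0.4, 0, 0, 0], [0, 0.055, 0, 0.44, 0, 0, 0], [0, 0.06, 0, 0.48, 0, 0, 0], [0, 0.06, 0, 0.52, 0, 0, 0], [0, 0.06, 0, 0.55, 0, 0, 0], [0, 0.06, 0, 0.55, 0, 0, 0], [0, 0.06, 0, 0.55, 0, 0, 0]]}}

```text
clock: 13.85
tcp_pos: [0.326, 0.3223, 0.0686]
orientation: [0.509, -3.098, 0.002]
contact_force: [-6.6, -2.4, 9.6]
grip_width: 0.0002
```

Call:
{"api": "send_rows", "payload": {"deltas": [[0, 0, 0, 0.01, 0, 0, 0], [0, 0, 0, 0.02, 0, 0, 0], [0, 0, 0, 0.02, 0, 0, 0], [0, 0, 0, 0.02, 0, 0, 0]]}}

```text
clock: 14.18
tcp_pos: [0.326, 0.3223, 0.0669]
orientation: [0.509, -3.098, 0.002]
contact_force: [-10.0, -5.8, 30.2]
grip_width: -0.0
```

The force jumped from 10 to 30 N within 1.7 mm, so the handle is on its stop. I'll let it come right up.

Call:
{"api": "send_rows", "payload": {"deltas": [[0, 0, 0, -0.03, 0, 0, 0], [0, 0, 0, -0.07, 0, 0, 0], [0, 0, 0, -0.11, 0, 0, 0], [0, -0.005, 0, -0.15, 0, 0, 0], [0, -0.01, 0, -0.19, 0, 0, 0], [0, -0.02, 0, -0.23, 0, 0, 0], [0, -0.03, 0, -0.27, 0, 0, 0], [0, -0.04, 0, -0.31, 0, 0, 0], [0, -0.06, 0, -0.35, 0, 0, 0], [0, -0.06, 0, -0.4, 0, 0, 0], [0, -0.06, 0, -0.5, 0, 0, 0], [0, -0.06, 0, -0.6, 0, 0, 0], [0, -0.06, 0, -0.6, 0, 0, 0], [0, -0.06, 0, -0.6, 0, 0, 0]]}}

```text
clock: 15.35
tcp_pos: [0.3359, 0.3257, 0.1562]
orientation: [-0.508, 3.1, 0.001]
contact_force: [0.6, -0.4, -0.0]
grip_width: -0.0001
```

```bash
python3 - <<'E'
from h import *
rel((.3965,.3454,.1872),198.6)
E
```

```text
shift [-0.425 -0.004 -0.206] turn [0.0002 0.0002 0.0001] tcp [0.3359 0.3257 0.1562] clk 15.35
```

Back to the earlier viewpoint, to check by picture that the jack has not shifted and the handle is up.

Call:
{"api": "send_rows", "payload": {"deltas": [[0, 0, 0, -0.1, 0, 0, 0], [0, 0, 0, -0.206, 0, 0, 0], [0, -0.2, 0, -0.206, 0, 0, 0], [0, -0.425, -0.004, -0.206, 0, 0, 0], [0, -0.425, -0.004, -0.206, 0, 0, 0], [0, -0.425, -0.004, -0.206, 0, 0, 0], [0, -0.425, -0.004, -0.206, 0, 0, 0]]}}

```text
clock: 15.93
tcp_pos: [0.3955, 0.3446, 0.1853]
orientation: [0.508, -3.098, 0.003]
contact_force: [0.3, 0.1, -0.6]
grip_width: 0.0
```

```bash
python3 - <<'E'
from h import *
import pickle
F={n:r.grab_frame(n) for n in("wrist","scene","side")};pickle.dump(F,open("F7.pkl","wb"))
print(r.get_obs()["tcp_pos"],r.get_obs()["clock"])
cv2.imwrite("pics/w7.png",cv2.resize(F["wrist"]["pixels"][60:375,180:480,::-1],None,fx=1.9,fy=1.9,interpolation=cv2.INTER_CUBIC))
E
```

```text
[0.39530147 0.3449336  0.18603944] 16.0833
```

View pics/w7.png

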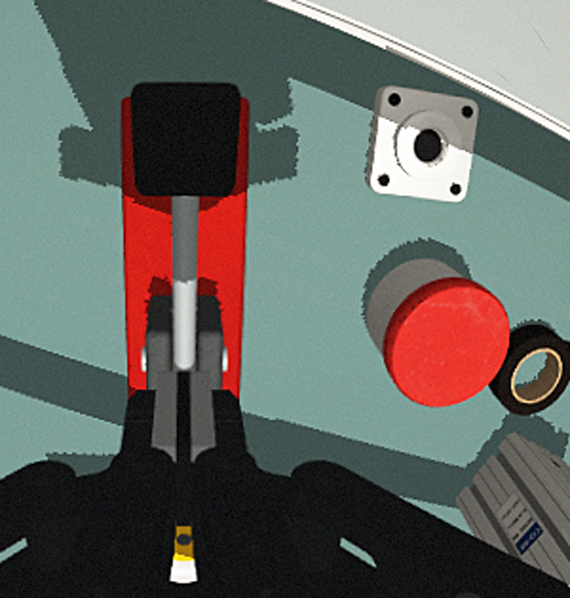

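The handle is fully up again. Rear corners (122,100) and (248,100), pins (144,358) and (225,358), and dot (184,540) all moved together with the camera.

```bash
python3 - <<'E'
from h import *
import pickle
f=pickle.load(open("F7.pkl","rb"))["wrist"]
W=lambda u,v,z:wplane(f,np.array((180+u/1.9,60+v/1.9)),z)[:2]
Y=np.radians(18.3);x=np.array([np.cos(Y),np.sin(Y)]);y=np.array([-x[1],x[0]])
dot=np.array([.5213,.3866]);print(W(184,540,.085))
for n,a in dict(pin1=(144,358,.052),pin2=(225,358,.052),rearL=(122,100,.01),rearR=(248,100,.01)).items():
    p=W(*a)-dot;print(n,round(p@x*1e3,1),round(p@y*1e3,1))
rel((.3365,.3255,.1515),198.3)
E
```

```text
[0.52171394 0.38717168]
pin1 -85.5 -19.1
pin2 -85.7 19.5
rearL -204.0 -31.1
rearR -204.3 31.0
shift [0.413 0.003 0.231] turn [-0.0002 -0.0005  0.0021] tcp [0.3953 0.3449 0.186 ] clk 16.08
```

Call:
{"api": "send_rows", "payload": {"deltas": [[0, 0.2, 0, 0, 0, 0, 0], [0, 0.413, 0.003, 0, 0, 0, 0], [0, 0.413, 0.003, 0.1, 0, 0, 0], [0, 0.413, 0.003, 0.23, 0, 0, 0], [0, 0.413, 0.003, 0.23, 0, 0, 0], [0, 0.413, 0.003, 0.23, 0, 0, 0]]}}

```text
clock: 16.58
tcp_pos: [0.3368, 0.3254, 0.1517]
orientation: [0.509, -3.098, 0.002]
contact_force: [0.6, 0.5, 0.3]
grip_width: -0.0
```

Call:
{"api": "send_rows", "payload": {"deltas": [[0, 0, 0, 0.1, 0, 0, 0], [0, 0, 0, 0.16, 0, 0, 0], [0, 0, 0, 0.2, 0, 0, 0], [0, 0.01, 0, 0.24, 0, 0, 0], [0, 0.025, 0, 0.28, 0, 0, 0], [0, 0.035, 0, 0.32, 0, 0, 0], [0, 0.045, 0, 0.36, 0, 0, 0], [0, 0.05, 0, 0.4, 0, 0, 0], [0, 0.055, 0, 0.44, 0, 0, 0], [0, 0.06, 0, 0.48, 0, 0, 0], [0, 0.06, 0, 0.52, 0, 0, 0], [0, 0.06, 0, 0.55, 0, 0, 0], [0, 0.06, 0, 0.55, 0, 0, 0], [0, 0.06, 0, 0.55, 0, 0, 0]]}}

```text
clock: 17.75
tcp_pos: [0.3278, 0.3227, 0.0691]
orientation: [0.509, -3.098, 0.002]
contact_force: [-4.5, -1.8, 5.6]
grip_width: -0.0001
```

Call:
{"api": "send_rows", "payload": {"deltas": [[0, 0, 0, 0.01, 0, 0, 0], [0, 0, 0, 0.018, 0, 0, 0], [0, 0, 0, 0.018, 0, 0, 0], [0, 0, 0, 0.018, 0, 0, 0], [0, 0, 0, 0.018, 0, 0, 0], [0, 0, 0, 0.018, 0, 0, 0]]}}

```text
clock: 18.25
tcp_pos: [0.3278, 0.3228, 0.0676]
orientation: [0.509, -3.098, 0.001]
contact_force: [-7.8, -3.7, 22.3]
grip_width: 0.0002
```

```bash
python3 - <<'E'
from h import *
o=r.get_obs();print(o["contact_force"],o["tcp_pos"])
F={n:r.grab_frame(n) for n in("wrist","scene","side")}
a=cv2.resize(F["scene"]["pixels"][205:280,170:290,::-1],(480,300),interpolation=cv2.INTER_CUBIC)
b=cv2.resize(F["side"]["pixels"][155:230,220:340,::-1],(480,300),interpolation=cv2.INTER_CUBIC)
w=F["wrist"]["pixels"][:,80:400,::-1]
cv2.imwrite("pics/m8.png",np.hstack([cv2.resize(w,(320,420)),cv2.resize(np.vstack([a,b]),(480,420)) if 0 else cv2.resize(np.vstack([a,b]),None,fx=1,fy=1)[:420] if 0 else np.vstack([cv2.resize(a,(336,210)),cv2.resize(b,(336,210))])]))
E
```

```text
[-7.75264207 -3.72659652 22.25540018] [0.32783049 0.32275778 0.06763176]
```

View pics/m8.png

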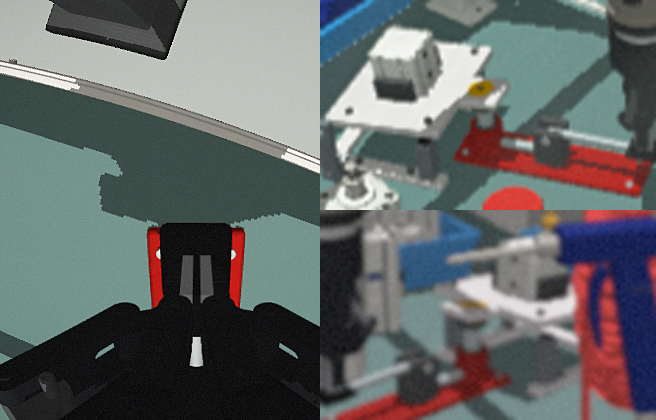

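The scene view shows the ram extended under the tongue at (487,115), the tongue tipped up, and the handle level under the fingers. The wrist force is steady at about 22 N against the stop.

```bash
python3 -c "
from bench import r
print(r.hand_in())
o=r.get_obs();print(o['contact_force'],o['tcp_pos'],o['clock'])"
```

```text
the job is handed in; nothing more can be done
None
the job is handed in; nothing more can be done
```

The plate is raised and resting on the jack, with the gripper holding the handle down on its stop. I handed the job in at about 18.4 s of the 69 s allowed; no verdict is given.

- **Placing:** I gripped the jack by its pump block and carried it in. The first placement was about 6 mm too far in and slightly off to the side, so I gripped it again and shifted it back.
- **Pumping:** I gave the handle one full pump and let it come right back up, then pushed it down again to hold.

**Last checks**
- **Centring:** After the first pump, the pump block pins and the base's rear corners put the saddle within about 1 mm of the dot. The calibration is only good to about 2 mm. I did not measure it again during the final hold.
- **Handle on its stop:** The push rose sharply at fingertip height of about 57 mm, against 58 mm expected with the handle down. It held steady at about 22 N.
- **Plate:** The final picture shows the ram out under the tongue, the tongue tipped up and the handle level.
- **Rig and bystanders:** I saw no sign of contact with the rig or the other things on the bench. This is from the forces and pictures; I did not measure their positions again.

**Disagreements:** The first lift showed the jack turned about 4° in the grip, which I corrected. The scene camera read the pad about 5 mm off the wrist camera's figure, so I relied on the wrist camera.

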